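# Shut and clip the induction chamber

## Robot

A 6-joint arm with a two-finger parallel gripper is mounted at the origin on the work surface; the furniture and walls round the work are solid. World frame = base frame: x ahead of the robot, y to its left, z up, the work surface at z = 0. Lengths are in m, angles in rad, forces in N, time in s.
With the tool pointing down it reaches from about 0.275 to 0.75 m from the base axis. Payload 10.2 kg.
Tool frame: the origin (TCP) lies midway between the tips of the shut fingers; the grasp point (between the pads) lies 19 mm behind it (env.hold_point_z is the distance from the TCP to the grasp point, in m); z points along the fingers, y is the line along which they close (so a half turn about z gives the same grasp; the last joint's range is limited). The gripper opens to 85 mm and grips with 20 to 120 N. Pads are 22 mm wide; open, the fingers measure 114 mm over their backs; the gripper's body (76 mm by 85 mm) begins 54 mm behind the grasp point. The pads swing forward as they close: fully open they stand 13 mm farther back than shut.
Start: joints at [1.031, 0.313, 1.498, -0, 1.331, -0.223], TCP at [0.164, 0.499, 0.231] pointing down, gripper open.
Joint ranges: [-2.94, 2.94], [-0.97, 2.17], [0.19, 2.56], [-1.23, 4.37], [0.02, 3.11], [-2.88, 2.88]. Speed limits (rad/s): [2.39, 2.39, 3.01, 3.14, 3.14, 3.14].

## Interface

Orientations are given as a unit quaternion [x, y, z, w].
In Python, from bench import env, kinematics, monitor, eyes, job gives the robot as it stands. The module is installed in compiled form; this text tells all that it offers. Calls block until the motion is done:
- env.reach(position, orientation): joint-space move of the TCP to a pose.
- env.movel(position, velocity=0.15, frame=None, guard=None): straight line of the TCP; frame=None keeps the orientation; velocity is the mean speed in m/s. With guard (N) it stops when the force on the tool has changed by that much, and returns True; else False.
- env.set_joints(angles): joint-space move.
- env.release() and env.close_gripper(effort=None): open the fingers fully, or close them until they stop; effort is the grip in N (None keeps the last).
- env.hold(seconds).
- kinematics.ik(position, orientation): joint angles nearest the present ones, or None.
- monitor.sense(): the state.
- eyes.grab_frame(name): name is "scene" or "top" or "wrist"; returns a dict with "frame" (400x640x3 uint8, red, green, blue), "mtx" (3x3 intrinsics, pixels), "k1" (the pictures are not rectified: a ray, as slopes to the right and down, at radius r is drawn at 1 + k1 r^2 times it, then the intrinsics apply), "view" (4x4, takes a point from world to camera coordinates). Camera axes: x right, y down, z forward; pixel columns grow to the right and rows downward; lengths in m; the calibration is good to about 2 mm. A picture is of the moment at which its call begins. There is no depth.
A pose or a line that the arm cannot do raises env.MotionError and nothing moves.
- job.hand_in(): hands the job in; it is judged then, once.
The state is a dict: "clock": time; "joints": joint angles; "qvel": joint speeds; "joint_efforts": joint torques, N m; "position": TCP position; "ee_rot": TCP orientation; "contact_force": force on the tool from outside, world axes, zero at the start; "ft_torque": the same for the moment, N m; "finger_gap": opening from 0.0 (shut) to 1.0 (fully open); "gripper_force": force on a finger pad.
Only numpy, scipy, OpenCV 4.12 (cv2) and the standard library are available. Lean on these libraries where they do the work, as an engineer would, in place of code of your own. Each camera call takes 0.05 s, during which the arm holds its last target. There are 200 camera calls.

## Task

Close the small clear induction chamber: with the fingertips, push its raised lid all the way down, and only then push the clip on its front fully home against the chamber. Only push: do not lift anything, do not slam the lid, do not press hard or shove the chamber along the bench, and leave the things standing round it where they are.

Things in the scene. Friction and masses are not known exactly. Their poses are not given: they have to be found in the camera images.
- chamber: Small clear rectangular induction chamber with a coloured rim, standing loose on the bench, about 1.5 kg, on the bench with friction about 0.6. 132 mm (x) by 193 mm (y), 106 mm high to the top of the shut lid; a hose spigot in the middle of the lid rises 24 mm more. Origin at the centre of its underside; x points from its front (clip side, toward the robot) to its back (lid hinge side), y along the hinge, z up.
- chamber_lid (a joint): Angle of the lid about the horizontal hinge along the chamber's back top edge, rad: 0 is shut flat, 1.5 fully open, starts between 0.7 and 1.3 (leaning toward the front, outside facing up and back). The lid is a flat plate 123 mm (front to back) x 193 mm x 6 mm. Its stiff hinge holds it at any angle; pushing it shut takes 0.2 to 1.2 N at the front edge, more nearer the hinge.
- chamber_clip (a joint): Angle of the front clip, rad: 0 is home (upright, flat on the chamber front), grows as its top tips outward; starts 0.35 to 0.65, stays where left. A smooth slippery tab in mid-front, 24 mm wide (chamber y), 34 tall, 4 thick, 21 mm of it above its hinge; a level push toward the chamber's back on its top edge turns it with 1.5 to 3 N. Clip and lid never block each other.
- lid_hinge (a point): point on the lid's hinge axis, middle of its length; in the chamber's frame (62.5, 0, 101) mm. The hinge axis is the chamber's y. The lid's outer face lies 5 mm beyond this axis.
- lid_edge (a point): middle of the lid's front edge, on the outer (upper) face; moves with the lid, 123 mm from the hinge
- clip_hinge (a point): point on the clip's hinge axis, middle of its width; in the chamber's frame (-60.5, 0, 79) mm. The axis is the chamber's y.
- clip_tip (a point): middle of the clip's top edge on its outer face; moves with the clip; when home it lies at (-65, 0, 100) mm in the chamber's frame, 4 mm in front of the shut lid's edge
- gauze: Bystander, loose, not to be disturbed: banded pack of white gauze, lying flat, 58 x 87 x 28 mm; origin at the centre of its underside
- timer: Bystander, loose, not to be disturbed: white digital timer standing on its foot, 66 x 62 x 64 mm high; origin at the centre of its underside
- bottle: Bystander, loose, not to be disturbed: brown round bottle with a dark cap, 62 mm across, 136 mm high; origin at the centre of its underside
- cone: Bystander, loose, not to be disturbed: small cone-shaped blue-grey nose cone standing upright, 34 mm across, 49 mm high; origin at the centre of its underside
- forceps: Bystander, loose, not to be disturbed: steel forceps lying flat in front of the chamber, 146 mm long, 18 mm wide, 10 mm high; origin at the centre of the underside, length along its y axis
- syringe: Bystander, loose, not to be disturbed: capped 5 ml syringe lying flat in front of the chamber, 125 mm long, 29 mm wide, 14 mm high; origin at the centre of the underside, length along its y axis

How it is judged:
On the way, in this order (a step that is already met when the one before it is completed fails the run):
1. the lid is pushed shut while the clip is still open (value of joint chamber_lid below 0.04 rad and value of joint chamber_clip above 0.2 rad), for 0.2 s.
2. the clip is pushed home with the lid shut (value of joint chamber_lid below 0.04 rad and value of joint chamber_clip below 0.1 rad), for 0.2 s.
At the end, for the whole second after the job is handed in: The lid is shut (within 0.04 rad, 5 mm at its front edge), the clip home (within 0.1 rad, 2 mm at its top edge), and the chamber stands flat and still within 40 mm of where it started (all of step 2 and angle between chamber's own z axis and vertical below 0.05 rad and distance of chamber from where it was at the start of the episode below 0.04 m and linear speed of chamber below 0.02 m/s); the robot touches nothing.
It fails at once if the chamber is lifted or tipped (height (world z) of chamber above 0.015 m or angle between chamber's own z axis and vertical above 0.12 rad).
It fails at once if the chamber is shoved more than 40 mm along the bench (distance of chamber from where it was at the start of the episode above 0.04 m).
It fails at once if the lid is slammed (faster than 4 rad/s) (velocity of joint chamber_lid below -4 rad/s).
It fails at once if the robot presses on the chamber with more than 40 N (contact force between any of the fingers, the arm and chamber above 40 N).
It fails at once if a bystander is moved more than 25 mm, lifted or knocked over (distance of any of gauze, timer, bottle, cone, forceps, syringe from where it was at the start of the episode above 0.025 m or angle between any of gauze, timer, bottle, cone, forceps, syringe's own z axis and vertical above 0.5 rad).
It also fails if it takes over 50 s, if anything falls off the work surface, if the arm or the gripper's body presses on something with over 40 N, if the wrist force passes 120 N, or if a joint passes its speed limit or range.

## Working session

There is one attempt and no reset: what is moved stays moved. The work goes in short steps, each a Python script; the robot and the scene stay as the last script left them, time stands still between calls to the robot, and variables do not carry over. Pictures are saved under pics/ and viewed, at most 10 in all, crops included, and the job is handed in when it is done.

```bash
mkdir -p pics
cat > h.py <<'E'
import numpy as np, cv2
from bench import env, kinematics, monitor, eyes, job
def save(n,f): 
    d=eyes.grab_frame(n); cv2.imwrite(f'pics/{f}.png',cv2.cvtColor(d['frame'],cv2.COLOR_RGB2BGR)); np.savez(f'pics/{f}.npz',**d); return d
def load(f): return dict(np.load(f'pics/{f}.npz'))
def ray(d,u,v):
    K=d['mtx'];k=float(d['k1']); x=np.array([(u-K[0,2])/K[0,0],(v-K[1,2])/K[1,1]])
    p=cv2.undistortPoints(np.array([[[u,v]]],float),K,np.array([k,0,0,0.]))[0,0]
    V=d['view'];R=V[:3,:3]; o=-R.T@V[:3,3]; r=R.T@np.array([*p,1]); return o,r/np.linalg.norm(r)
def onz(d,u,v,z):
    o,r=ray(d,u,v); return o+r*(z-o[2])/r[2]
def tri(*obs):
    A=np.zeros((3,3));b=np.zeros(3)
    for d,u,v in obs:
        o,r=ray(d,u,v);P=np.eye(3)-np.outer(r,r);A+=P;b+=P@o
    p=np.linalg.solve(A,b)
    return p,[np.linalg.norm((np.eye(3)-np.outer(ray(*q)[1],ray(*q)[1]))@(p-ray(*q)[0])) for q in obs]
def proj(d,p):
    V=d['view'];c=V[:3,:3]@np.asarray(p,float)+V[:3,3];x=c[:2]/c[2];x=x*(1+float(d['k1'])*(x@x))
    return d['mtx'][0,0]*x[0]+d['mtx'][0,2],d['mtx'][1,1]*x[1]+d['mtx'][1,2]
E
python3 - <<'E'
from h import *
np.set_printoptions(precision=3,suppress=True)
for n in('scene','top'):
    d=save(n,n+'0'); V=d['view']; print(n,-V[:3,:3].T@V[:3,3],V[2,:3],d['k1'])
E
```

```text
scene [-0.052 -0.276  0.632] [ 0.676  0.417 -0.608] -0.046054057863694944
top [0.394 0.101 1.217] [ 0.139 -0.012 -0.99 ] -0.11069009295642308
```

View pics/scene0.png

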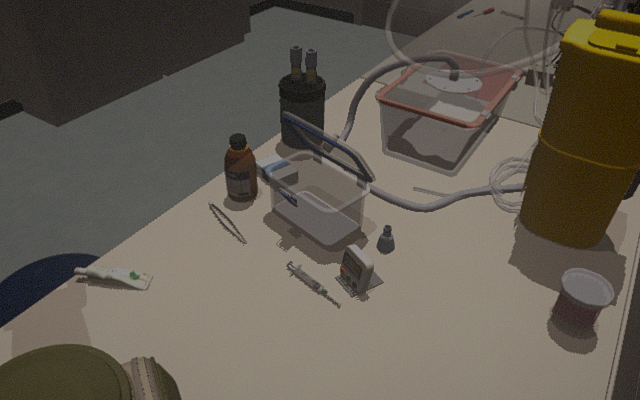

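View pics/top0.png

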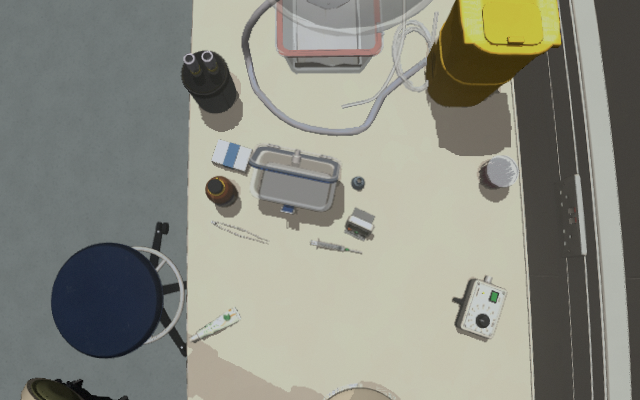

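The chamber is at about (297,180) in the top view and (320,195) in the scene view. The blue lid stands raised and the blue clip is at top (288,209) and scene (288,198). I'll zoom in on both.

Run:
```python
import cv2,numpy as np
a=cv2.imread('pics/scene0.png')[100:260,200:410];b=cv2.imread('pics/top0.png')[130:260,200:385]
a=cv2.resize(a,None,fx=3.8,fy=3.8,interpolation=2);cv2.imwrite('pics/c1.png',cv2.convertScaleAbs(a[:600,:800],alpha=1.5))
b=cv2.resize(b,None,fx=4.3,fy=4.3,interpolation=2);cv2.imwrite('pics/c2.png',b[:600,:800])
```

```text
(no output)
```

View pics/c1.png

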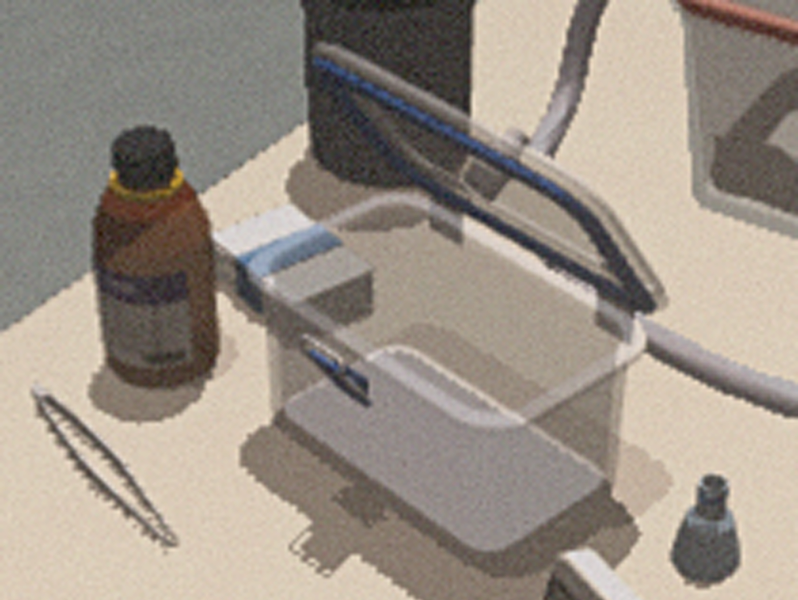

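View pics/c2.png

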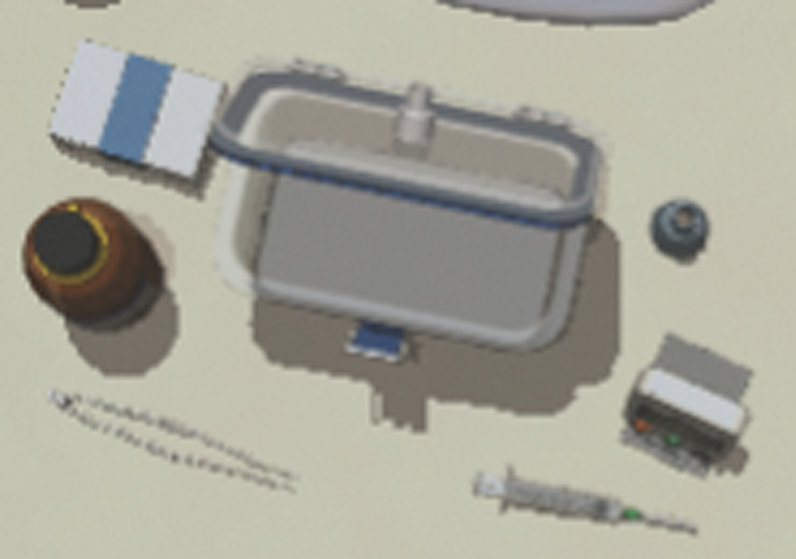

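The crops show the lid open, with its front edge running in c1 from (320,50) to (590,190) and in c2 from (225,150) to (590,215). The clip is at c1 (338,370) and c2 (378,338). The rim's front-right corner is at c1 (490,422) and c2 (545,345).

Run:
```python
from h import *
np.set_printoptions(precision=4,suppress=True)
S=load('scene0');T=load('top0')
s=lambda x,y:(S,200+x/3.8,100+y/3.8)
t=lambda x,y:(T,200+x/4.3,130+y/4.3)
print('rimFR',tri(s(490,422),t(545,347)))
print('lidL',tri(s(316,52),t(213,140)))
print('lidR',tri(s(590,188),t(596,205)))
print('clip',tri(s(338,370),t(378,338)))
print('spigot',tri(s(515,140),t(420,90)))
print('floorFR',tri(s(490,550),t(520,330)))
for n,p in dict(fl=(225,285),f1=(260,298),f2=(500,345),fr=(560,335),br=(603,150),blL=(222,120),b1=(270,68),b2=(570,122)).items():
    print(n,onz(*t(*p),0.1))
for n,p,z in [('cone',(680,225),.03),('timer',(690,405),.06),('gauze',(137,110),.028),('bottlecap',(67,242),.136),('syrA',(478,487),.01),('syrB',(695,528),.01),('forA',(55,398),.005),('forB',(297,487),.005)]: print(n,onz(*t(*p),z))
print(kinematics.ik([.45,.1,.3],monitor.sense()['ee_rot']),monitor.sense()['ee_rot'])
```

```text
rimFR (array([0.5135, 0.0653, 0.1004]), [np.float64(0.0009835322101091474), np.float64(0.0009835322101091372)])
lidL (array([0.6042, 0.2229, 0.1951]), [np.float64(0.0006844289848314477), np.float64(0.0006844289848313869)])
lidR (array([0.5666, 0.0467, 0.2009]), [np.float64(0.003290668077031518), np.float64(0.0032906680770315865)])
clip (array([0.5205, 0.1515, 0.088 ]), [np.float64(9.542123664382112e-05), np.float64(9.542123664373313e-05)])
spigot (array([0.6326, 0.1265, 0.1652]), [np.float64(0.000434617265519561), np.float64(0.0004346172655194988)])
floorFR (array([0.5339, 0.0756, 0.0033]), [np.float64(0.0013636123574906225), np.float64(0.0013636123574905612)])
fl [0.5478 0.2288 0.1   ]
f1 [0.5408 0.2109 0.1   ]
f2 [0.5145 0.089  0.1   ]
fr [0.519  0.0583 0.1   ]
br [0.6145 0.034  0.1   ]
blL [0.6338 0.2302 0.1   ]
b1 [0.6608 0.2053 0.1   ]
b2 [0.6295 0.0506 0.1   ]
cone [ 0.586  -0.0111  0.03  ]
timer [ 0.4852 -0.0107  0.06  ]
gauze [0.6558 0.2855 0.028 ]
bottlecap [0.5657 0.3033 0.136 ]
syrA [0.4466 0.1015 0.01  ]
syrB [ 0.422  -0.0162  0.01  ]
forA [0.4997 0.3339 0.005 ]
forB [0.4486 0.2006 0.005 ]
[-0.0358  0.1262  1.5521 -0.001   1.4639 -1.2896] [ 0.1578  0.9875 -0.0005 -0.0002]
```

Chamber estimate: yaw is about -0.207 and the lid angle about 0.96 rad. The chamber centre is about 0.545 m along its own x and 0.2555 m along its own y, and the measured heights match the text. Next I push the lid along its arc.

```bash
cat >> h.py <<'E'
yaw=-.207; ex=np.array([np.cos(yaw),np.sin(yaw)]); ey=np.array([-ex[1],ex[0]]); C=ex*.545+ey*.2555
a=(np.pi+yaw)/2; Q=[np.cos(a),np.sin(a),0,0]
def W(x,y,z): return [*(C+ex*x/1e3+ey*y/1e3),z/1e3]
E
python3 - <<'E'
from h import *
np.set_printoptions(precision=4,suppress=True)
def arc(th,off,d=110):
    return W(62.5-d*np.cos(th)+(5+off)*np.sin(th)+11,0,101+d*np.sin(th)+(5+off)*np.cos(th))
env.close_gripper(20)
p=monitor.sense()['position']; env.movel([p[0],p[1],.3])
q=arc(.96,25); env.reach([q[0],q[1],.3],Q)
env.movel(q,velocity=.1)
f0=monitor.sense()['contact_force']; print(monitor.sense()['clock'],f0)
for th in np.linspace(.96,.06,10):
    hit=env.movel(arc(th,0),velocity=.05,guard=8); s=monitor.sense(); print(round(th,2),hit,s['contact_force']-f0,s['position'])
    if hit: break
else:
    print(env.movel(arc(0,-4),velocity=.015,guard=6)); s=monitor.sense(); print(s['clock'],s['contact_force']-f0,s['position'])
save('scene','scene1');save('top','top1')
im=cv2.imread('pics/scene1.png')[60:260,200:410];cv2.imwrite('pics/c3.png',cv2.convertScaleAbs(cv2.resize(im,None,fx=2.9,fy=2.9,interpolation=2),alpha=1.5))
E
```

```text
4.65 [-0.8742  0.8138  0.1535]
0.96 False [ 0.8266 -1.3871 -0.0593] [0.6003 0.135  0.1943]
0.86 False [-0.3036 -1.3941 -0.1515] [0.5913 0.1369 0.1877]
0.76 False [ 0.1945 -1.5933 -0.8717] [0.583  0.1387 0.1804]
0.66 False [0.6223 0.2883 0.0681] [0.5755 0.1402 0.1722]
0.56 False [ 0.4814 -1.2312 -0.8214] [0.5689 0.1416 0.1634]
0.46 False [ 0.8279 -0.9453 -0.1799] [0.5633 0.1428 0.154 ]
0.36 False [ 0.3709 -1.5846 -1.2228] [0.5585 0.1437 0.1441]
0.26 False [ 0.9782 -1.397   0.3659] [0.5548 0.1445 0.1338]
0.16 False [ 0.8616 -0.0647  0.4104] [0.5521 0.1451 0.1231]
0.06 False [ 1.5798 -0.5465 -0.0604] [0.5505 0.1454 0.1122]
True
9.1 [-1.4907 -0.7298  6.4145] [0.5505 0.1455 0.1064]
```

View pics/c3.png

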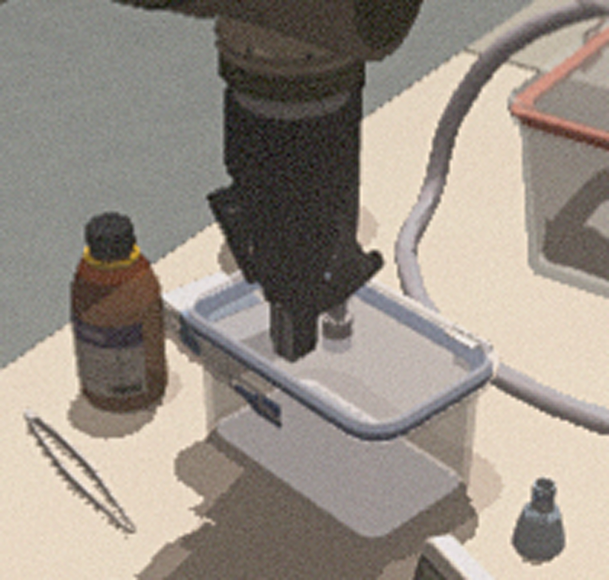

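The lid lies flat (the tip stopped at z = 0.1064 m with 6 N) and the clip is still tipped out at c3 (258,400). Now the clip.

Run:
```python
from h import *
np.set_printoptions(precision=4,suppress=True)
env.hold(.3)
p=monitor.sense()['position']; env.movel([p[0],p[1],.15],velocity=.08)
env.movel(W(-115,0,150)); env.movel(W(-115,0,88),velocity=.1); env.hold(.3)
f0=monitor.sense()['contact_force']
hit=env.movel(W(-70,0,88),velocity=.02,guard=7); s=monitor.sense()
f=s['contact_force']-f0; d=np.array(s['position'][:2])-C
print(hit,f,f[:2]@ex,'x',d@ex,'y',d@ey,s['clock'])
env.hold(.3); s=monitor.sense(); print(s['contact_force']-f0)
env.movel(W(-115,0,88),velocity=.06); env.movel(W(-130,0,200)); 
save('scene','scene2');save('top','top2'); print(monitor.sense()['clock'])
a=cv2.imread('pics/scene2.png')[130:260,200:410];b=cv2.imread('pics/top2.png')[130:260,200:385]
a=cv2.convertScaleAbs(cv2.resize(a,None,fx=3,fy=3,interpolation=2),alpha=1.5)[:,:600];b=cv2.resize(b,(600,420))
cv2.imwrite('pics/c4.png',np.vstack([a[:300],b[130:]]))
```

```text
True [-0.3402  0.7546 -1.0243] -0.48806664554409906 x -0.07594197671581317 y -9.162733157077417e-05 13.7
[-0.3066  0.6114 -1.3133]
15.7917
```

View pics/c4.png

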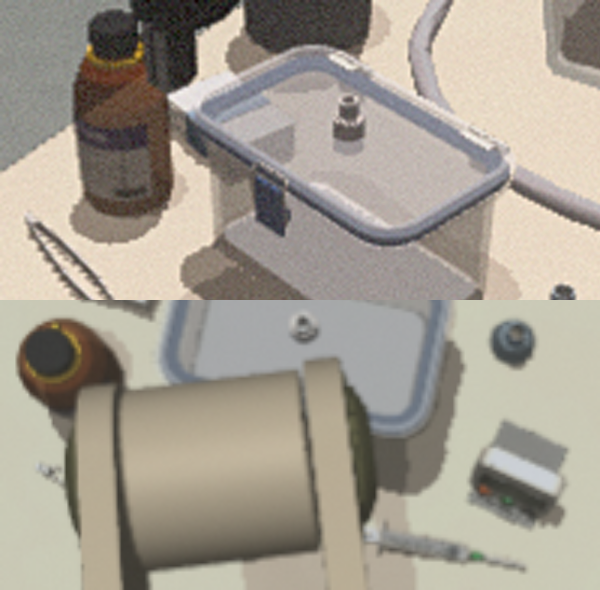

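The clip now looks upright and flush in the scene view, around (270,205). The stop was at the nominal home position, but the force had relaxed. I'll push once more to confirm it is a hard stop, then check and hand in.

Run:
```python
from h import *
env.movel(W(-115,0,88),velocity=.12); env.movel(W(-85,0,88),velocity=.06); env.hold(.3); f0=monitor.sense()['contact_force']
x=-80.
while x<=-70:
    hit=env.movel(W(x,0,88),velocity=.01,guard=7); s=monitor.sense(); d=np.array(s['position'][:2])-C
    print(x,hit,round((s['contact_force']-f0)[:2]@ex,2),round(d@ex*1e3,2))
    if hit: break
    x+=1
env.hold(.2)
env.movel(W(-115,0,88),velocity=.06); env.movel(W(-115,0,200)); env.movel(W(-260,0,260)); env.hold(.5)
save('scene','scene3');save('top','top3'); print(monitor.sense()['clock'])
a=cv2.imread('pics/scene3.png')[150:240,230:380];b=cv2.imread('pics/top3.png')[130:250,200:385]
a=cv2.convertScaleAbs(cv2.resize(a,(550,330),interpolation=2),alpha=1.5);b=cv2.resize(b,(550,357))
cv2.imwrite('pics/c5.png',np.vstack([a,b])[:600])
```

```text
-80.0 False 1.55 -80.02
-79.0 False 1.25 -78.98
-78.0 False -0.37 -77.95
-77.0 False 1.63 -76.95
-76.0 False 0.71 -76.03
-75.0 False -4.14 -75.69
-74.0 False -8.63 -75.5
-73.0 False -10.09 -74.9
-72.0 False -10.56 -73.92
-71.0 False -10.14 -72.92
-70.0 False -10.29 -71.9
24.7833
```

View pics/c5.png

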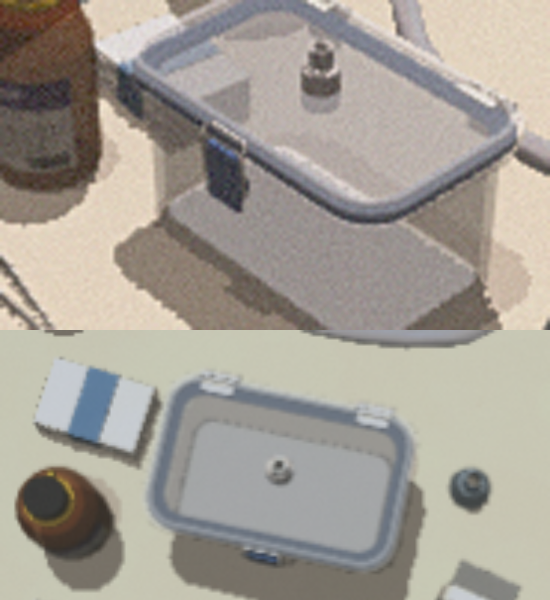

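The picture shows the lid flat and the clip upright against the rim at (222,175), with the bystanders in place. The stop was hard: force built up from -75.7 mm. Near 10 N the chamber itself slid about 3 to 4 mm, which is well within the 40 mm limit.

```bash
python3 -c "
from h import *
print(job.hand_in())"
```

```text
the job is handed in; nothing more can be done
None
```

The lid is shut and the clip pushed home after it, the chamber slid only about 3 to 4 mm, the bystanders look untouched, and the job is handed in (it returned no verdict).

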